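# Put the cover glass away and shut the slide cabinet

## Task

Put the smaller of the two white cartons (the cover glasses) flat inside the open drawer of the wooden slide cabinet, then push the drawer fully shut. Leave everything else on the bench where it is.

Things in the scene. Friction and masses are not known exactly. Their poses are not given: they have to be found in the camera images.
- carton_centre (a point): Centre (half-way up) of the small white card carton, 40 x 62 x 28 mm, lying flat on the bench; its x axis is across the 40 mm width, y along the 62 mm length, z up. Stiff, about 50 g. It is the smallest carton; the larger white carton (60 x 115 x 58 mm), the timer (66 x 66 x 20 mm) and the green tape roll (68 mm wide, 18 mm high) stay where they are.
- drawer_floor (a point): Centre of the drawer's inner floor (22 mm over the bench); moves with the drawer. -x: the way it opens; y: across. Tray inside 175 mm (x) by 158 mm (y), walls 36 mm high; front 15 mm thick, outer face at x = -108 mm, top 46 mm over the floor. Fixed light-wood cabinet, 220 deep, 200 wide, 80 high; at opening q its top leaves x = -88 mm to -94 mm + q of the tray uncovered.
- cabinet_drawer0_handle (a point): Middle of the steel bar handle of the drawer; the bar is level, 100 mm long across the drawer (this point's y axis), about 10 mm thick, 35 mm out from the drawer's front and about 44 mm over the bench. -x points out of the cabinet. Push the bar toward +x to shut the drawer.
- cabinet_drawer0 (a joint): How far the drawer is open, m: 0 is fully shut, about 0.13 at the start. It slides freely, with 1 N of friction, light damping and no spring or catch.

How it is judged (in metres and radians):
On the way:
1. the small carton lies flat in the drawer, let go, while the drawer is still open (value of joint cabinet_drawer0 above 0.06 m and z of carton_centre in the frame of drawer_floor between 0.008 and 0.019 m and x of carton_centre in the frame of drawer_floor between -0.088 and 0.088 m and y of carton_centre in the frame of drawer_floor between -0.08 and 0.08 m and contact force between small_carton and the fingers below 0.1 N), for 0.2 s.
At the end, for the whole second after the job is handed in: The drawer is shut to within 10 mm, and the small carton lies flat (within 10 degrees) on the drawer's floor inside it, let go and at rest (value of joint cabinet_drawer0 below 0.01 m and z of carton_centre in the frame of drawer_floor between 0.008 and 0.019 m and x of carton_centre in the frame of drawer_floor between -0.088 and 0.088 m and y of carton_centre in the frame of drawer_floor between -0.08 and 0.08 m and angle between carton_centre's own z axis and vertical below 0.17 rad and linear speed of small_carton below 0.02 m/s); the robot touches nothing.
It fails at once if the timer, the tape roll, the large carton, a stain bottle or the marker is moved by more than 30 mm (distance of any of timer, green_tape, large_carton, stain_white, stain_black, marker from where it was at the start of the episode above 0.03 m).
It also fails if it takes over 48 s, if anything falls off the work surface, if the arm or the gripper's body presses on something with over 40 N, if the wrist force passes 120 N, or if a joint passes its speed limit or range.

## Robot

A 6-joint arm with a two-finger parallel gripper is mounted at the origin on the work surface; the furniture and walls round the work are solid. World frame = base frame: x ahead of the robot, y to its left, z up, the work surface at z = 0. Lengths are in m, angles in degrees, forces in N, time in s.
With the tool pointing down it reaches from about 0.35 to 0.875 m from the base axis. Payload 4.2 kg.
Tool frame: the origin (TCP) lies midway between the tips of the shut fingers; the grasp point (between the pads) lies 19 mm behind it; z points along the fingers, y is the line along which they close (so a half turn about z gives the same grasp; the last joint's range is limited). The gripper opens to 87 mm and grips with 3 to 60 N. Pads are 19 mm wide; open, the fingers measure 117 mm over their backs; the gripper's body (75 mm by 190 mm) begins 51 mm behind the grasp point.
Start: joints at [89.931, 22.042, 0.453, 0, -68.411, -14.817], TCP at [0.161, 0.604, 0.223] pointing down, gripper open.
Joint ranges: [-179.83, 179.83], [-69.29, 118.12], [-61.27, 80.66], [-181.25, 117.63], [-171.15, -9.14], [-177.46, 177.46]. Speed limits (degrees/s): [159.86, 159.86, 180, 180, 180, 180].

## Interface

Orientations are given as [roll, pitch, yaw] about the fixed x, y, z axes, in that order (R = Rz(yaw) Ry(pitch) Rx(roll)).
In Python, from workcell import env gives the robot as it stands. The module is installed in compiled form; this text tells all that it offers. Calls block until the motion is done:
- env.goto(position, orientation): joint-space move of the TCP to a pose.
- env.move_straight(position, rotation=None, rate=0.15, force_limit=None): straight line of the TCP; rotation=None keeps the orientation; rate is the mean speed in m/s. With force_limit (N) it stops when the force on the tool has changed by that much, and returns True; else False.
- env.set_joints(angles): joint-space move.
- env.gripper_to(opening, grasp_force=None): opening from 0.0 (shut) to 1.0 (fully open); grasp_force is the grip in N (None keeps the last); returns when the fingers have stopped.
- env.dwell(seconds).
- env.inverse_kinematics(position, orientation): joint angles nearest the present ones, or None.
- env.read_state(): the state.
- env.grab_frame(name): name is "side" or "top" or "wrist"; returns a dict with "image" (384x512x3 uint8, blue, green, red), "fx", "fy", "cx", "cy" (pixels), "D" ([k1, k2, p1, p2, k3] as OpenCV has them; the pictures are not rectified), "position" and "orientation" of the camera in the world. Camera axes: x right, y up, looking along -z (the intrinsics and any distortion apply to the point x, -y, -z); pixel columns grow to the right and rows downward; lengths in m; the calibration is good to about 2 mm. A picture is of the moment at which its call begins. There is no depth.
A pose or a line that the arm cannot do raises env.Unreachable and nothing moves.
- env.close_job(): hands the job in; it is judged then, once.
Trained networks look in a picture, given as the dict that the camera call returned (one of the last four; its "shot" number tells which), for a name from the list of things; names that differ only in an ending like _2 or _b are one class to them, and where a whole thing is asked for, a point or a joint stands for the part that bears it (a point fixed in the world has none). Each returns a list of dicts, best first, with "score" (0 to 1); they miss things now and then, are a little off and sometimes report something else, mostly with a low value. They report only what shows in the picture. A call takes as long as a camera call.
- env.search_frame(picture, thing): "xyz" ([x, y, z] in m, in world coordinates, good to about 4 mm: the middle of the surface that is visible of it).
- env.trace(picture, thing): "mask" (384x512 bool, what is visible of it).
The state is a dict: "clock": time; "joint_positions": joint angles; "qvel": joint speeds; "joint_torque": joint torques, N m; "position": TCP position; "tool_rot": TCP orientation; "force": force on the tool from outside, world axes, zero at the start; "wrist_torque": the same for the moment, N m; "opening": opening from 0.0 (shut) to 1.0 (fully open); "finger_force": force on a finger pad.
Only numpy, scipy, OpenCV 4.12 (cv2) and the standard library are available. Lean on these libraries where they do the work, as an engineer would, in place of code of your own. Each camera call takes 0.05 s, during which the arm holds its last target. There are 200 camera calls.

## Working session

There is one attempt and no reset: what is moved stays moved. The work goes in short steps, each a Python script; the robot and the scene stay as the last script left them, time stands still between calls to the robot, and variables do not carry over. Pictures are saved under pics/ and viewed, at most 10 in all, crops included, and the job is handed in when it is done.

```bash
mkdir -p pics
cat > h.py <<'E'
import numpy as np, cv2
from scipy.spatial.transform import Rotation as R
from workcell import env
def pose(f):
    o=np.array(f["orientation"],float)
    Rm=o if o.shape==(3,3) else R.from_euler('xyz',o,degrees=True).as_matrix()
    return np.array(f["position"]),Rm
def K(f): return np.array([[f["fx"],0,f["cx"]],[0,f["fy"],f["cy"]],[0,0,1.]])
def ray(f,uv,z):
    p,Rm=pose(f)
    n=cv2.undistortPoints(np.array(uv,float).reshape(-1,1,2),K(f),np.array(f["D"],float)).reshape(-1,2)
    d=np.c_[n[:,0],-n[:,1],-np.ones(len(n))]@Rm.T
    return p+d*((z-p[2])/d[:,2])[:,None]
def rect(f,mask,z):
    c=max(cv2.findContours(mask.astype(np.uint8),0,1)[0],key=cv2.contourArea).reshape(-1,2)
    P=ray(f,c,z)[:,:2]
    return cv2.minAreaRect((P*1000).astype(np.float32))
E
python3 - <<'E'
from h import *
s=env.read_state();print(s["position"],s["tool_rot"],s["clock"])
for n in ["top","side"]:
    f=env.grab_frame(n);cv2.imwrite(f"pics/{n}0.png",f["image"]);print(n,f["position"],f["orientation"])
    for t in ["carton_centre","small_carton","drawer_floor","cabinet_drawer0_handle","cabinet_drawer0"]:
        try: 
            print(t,[(np.round(d["xyz"],3),round(d["score"],2)) for d in env.search_frame(f,t)[:3]])
            for m in env.trace(f,t)[:1]:
                print('  mask',m["mask"].sum(),round(m["score"],2),[rect(f,m["mask"],z) for z in (.028,)])
        except Exception as e: print(t,repr(e))
E
```

```text
[0.160355   0.60344505 0.22145544] [ 1.79874658e+02 -2.62583294e-03 -1.48964687e+01] 0.0
top [ 0.30084287 -0.0577209   1.23713595] [  8.6330899    0.41880469 -88.67957698]
carton_centre [(array([0.565, 0.194, 0.025]), 0.93)]
  mask 435 0.83 [((559.343994140625, 193.46560668945312), (68.44293212890625, 40.253631591796875), 39.508544921875)]
small_carton ValueError('it knows: cabinet_drawer, cabinet_drawer0_handle, carton_centre, drawer_floor')
drawer_floor [(array([ 0.505, -0.117,  0.027]), 0.86)]
  mask 4786 0.57 [((510.7092590332031, -104.58747100830078), (193.45294189453125, 200.12461853027344), 83.55665588378906)]
cabinet_drawer0_handle [(array([ 0.506, -0.121,  0.021]), 0.75)]
  mask 4719 0.92 [((510.6851806640625, -104.76298522949219), (194.51422119140625, 202.1153106689453), 84.7805404663086)]
cabinet_drawer0 [(array([ 0.506, -0.116,  0.022]), 0.86)]
  mask 4843 0.68 [((509.6402587890625, -104.20685577392578), (193.82125854492188, 202.53233337402344), 83.67742156982422)]
side [0.48784778 0.82817431 0.47148805] [  65.78915713   -1.51875863 -178.05062996]
carton_centre [(array([0.56 , 0.207, 0.026]), 0.64)]
  mask 1026 0.76 [((561.6762084960938, 215.01400756835938), (80.70806121826172, 69.48575592041016), 40.380104064941406)]
small_carton ValueError('it knows: cabinet_drawer, cabinet_drawer0_handle, carton_centre, drawer_floor')
drawer_floor [(array([ 0.508, -0.06 ,  0.041]), 0.92)]
  mask 3662 0.84 [((511.829345703125, -159.51351928710938), (278.61590576171875, 211.62049865722656), 84.9932861328125)]
cabinet_drawer0_handle [(array([ 0.505, -0.057,  0.041]), 0.66)]
  mask 3650 0.71 [((509.09503173828125, -161.3802947998047), (274.2210998535156, 212.81903076171875), 83.67010498046875)]
cabinet_drawer0 [(array([ 0.506, -0.052,  0.046]), 0.85)]
  mask 3661 0.76 [((509.6611022949219, -159.78746032714844), (277.0934143066406, 214.6310272216797), 83.43392944335938)]
```

```bash
python3 -c "
import cv2
i=cv2.imread('pics/top0.png');cv2.imwrite('pics/top0b.png',cv2.resize(i,(800,600),interpolation=3))
i=cv2.imread('pics/side0.png');cv2.imwrite('pics/side0b.png',cv2.resize(i,(800,600),interpolation=3))"
```

```text
(no output)
```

View pics/top0b.png

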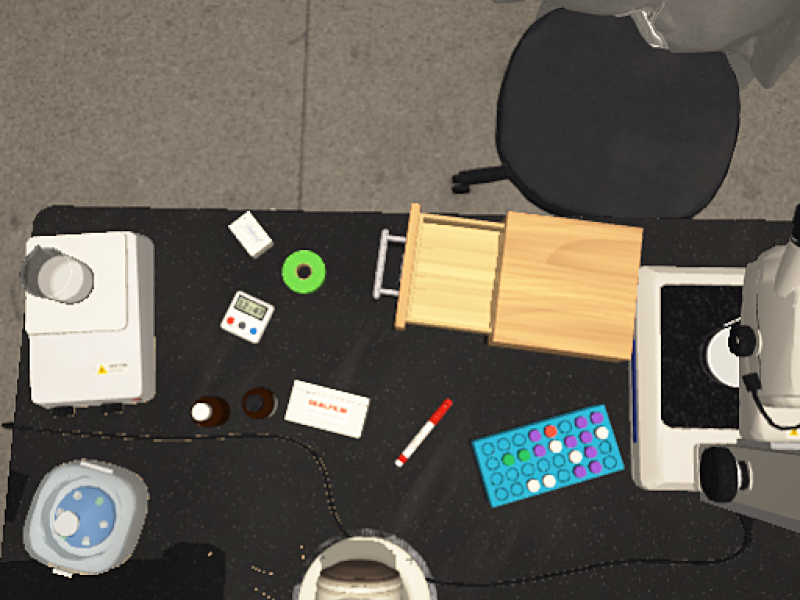

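View pics/side0b.png

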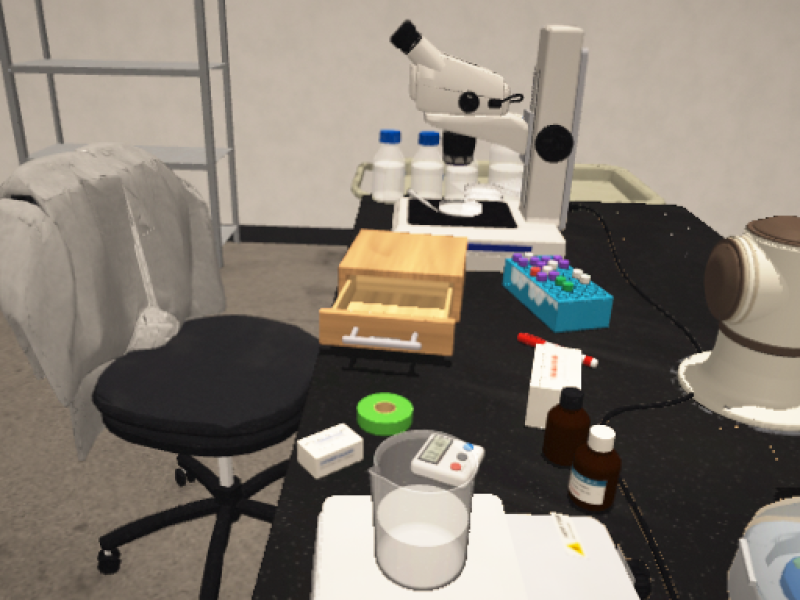

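The top view (800×600 scale) shows the small carton at (251,234), with the tape at (303,271) and the timer at (246,317). The drawer is open toward image left (world +y), with its handle bar running from (385,232) to (377,297). The cabinet top corners are (507,212), (643,228), (631,360) and (489,345). The side view agrees. Next I'll measure the drawer and take a wrist look above the carton.

Run:
```python
from h import *
f=env.grab_frame("top")
s=.64
q=lambda l,z:np.round(ray(f,np.array(l)*s,z)[:,:2],3).tolist()
print("cab",q([(507,212),(643,228),(631,360),(489,345)],.08))
print("front",q([(411,205),(396,327)],.068)); print("bar",q([(385,232),(377,297)],.049))
print("tape",q([(303,271)],.018))
env.goto([0.50,0.22,0.26],[180,0,-15])
for k,z in (("cart",.028),):
    w=env.grab_frame("wrist");cv2.imwrite("pics/w1.png",w["image"])
    print(w["position"],w["orientation"])
    print(env.search_frame(w,"carton_centre")[:2])
    for m in env.trace(w,"carton_centre")[:1]: print(m["mask"].sum(),m["score"],rect(w,m["mask"],z))
print(env.read_state()["clock"],env.read_state()["position"],env.read_state()["joint_positions"])
```

```text
cab [[0.591, -0.205], [0.57, -0.411], [0.37, -0.389], [0.388, -0.179]]
front [[0.602, -0.059], [0.413, -0.04]]
bar [[0.563, -0.019], [0.46, -0.01]]
tape [[0.503, 0.11]]
[0.57670105 0.20057863 0.4210004 ] [-1.72036358e+01 -5.32793526e-02 -1.04903054e+02]
[{'xyz': [0.5621, 0.2047, 0.0329], 'score': 0.55}]
1953 0.64 ((560.8375854492188, 198.28598022460938), (60.88841247558594, 39.74870300292969), 39.48728942871094)
2.9667 [0.49975287 0.22079478 0.25981925] [ 4.08422187e+01  1.29314202e+01 -7.15888237e+00 -1.33656659e-03
 -6.99254823e+01  3.42379402e+01]
```

View pics/w1.png

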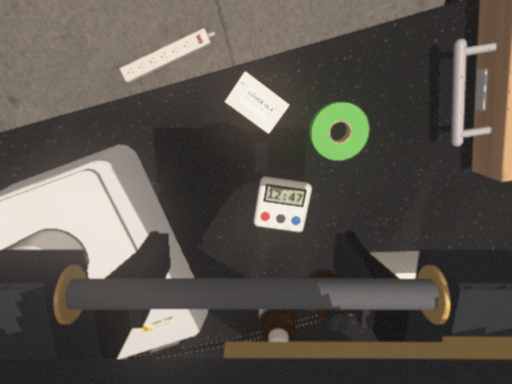

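The wrist picture shows the carton at about (257,102) with a clear gap to the tape at (340,131). Its fitted size of 61×40 mm matches. The drawer front to cabinet edge measures 143 mm against 144 expected. Now the grasp.

Run:
```python
from h import *
w=env.grab_frame("wrist"); m=env.trace(w,"carton_centre")[0]["mask"]; r=rect(w,m,.028)
b=cv2.boxPoints(r)/1000; e=[b[1]-b[0],b[2]-b[1]]; l=max(e,key=np.linalg.norm)
a=np.degrees(np.arctan2(l[1],l[0])); print(r,a)
psi=min([a-360,a-180,a,a+180],key=lambda v:abs(v+110)); c=np.array(r[0])/1000; print(psi,c)
assert np.hypot(*(c-[.561,.198]))<.006
o=[180,0,psi]
env.gripper_to(0.78)
env.goto([*c,.12],o); 
print(env.move_straight([*c,.005],rate=.1,force_limit=6), env.read_state()["position"])
env.gripper_to(0,15); s=env.read_state(); print(s["opening"],s["finger_force"])
env.move_straight([*c,.17],rate=.15); s=env.read_state(); print(s["opening"],s["finger_force"],s["clock"],s["joint_positions"])
f=env.grab_frame("side");cv2.imwrite("pics/s2.png",f["image"])
```

```text
Traceback (most recent call last):
IndexError: list index out of range
```

Run:
```python
from h import *
for _ in range(6):
    w=env.grab_frame("wrist"); t=env.trace(w,"carton_centre")
    if t: break
P=ray(w,[(243,73),(289,103),(270,132),(226,102)],.028)[:,:2]
l=P[1]-P[0]; ah=np.degrees(np.arctan2(l[1],l[0])); c=P.mean(0); print("hand",c,ah,[np.linalg.norm(P[i]-P[i-1]) for i in range(4)])
a=ah
if t:
    r=rect(w,t[0]["mask"],.028); b=cv2.boxPoints(r)/1000; l=max([b[1]-b[0],b[2]-b[1]],key=np.linalg.norm)
    a=np.degrees(np.arctan2(l[1],l[0])); c=np.array(r[0])/1000; print("net",r,a)
psi=min([a-360,a-180,a,a+180],key=lambda v:abs(v+110)); print(psi,c)
assert np.hypot(*(c-[.561,.198]))<.006 and abs((a-ah+90)%180-90)<6
o=[180,0,psi]
env.gripper_to(0.78)
env.goto([*c,.12],o)
print(env.move_straight([*c,.005],rate=.1,force_limit=6), env.read_state()["position"])
env.gripper_to(0,15); s=env.read_state(); print(s["opening"],s["finger_force"])
env.move_straight([*c,.17],rate=.15); s=env.read_state(); print(s["opening"],s["finger_force"],s["clock"],s["joint_positions"])
f=env.grab_frame("side");cv2.imwrite("pics/s2.png",f["image"])
```

```text
hand [0.56065631 0.19760113] -136.55353716117722 [np.float64(0.03624337465785173), np.float64(0.06051090284816481), np.float64(0.03842870365207498), np.float64(0.06012950444854782)]
net ((560.40478515625, 198.56765747070312), (63.35795974731445, 41.757476806640625), 38.733577728271484) 38.73359
-141.26642 [0.56040479 0.19856766]
False [0.56090904 0.19889542 0.00572255]
0.45852488073394093 15.000107085797936
0.45603756995955474 14.999898767564446 8.8083 [ 3.51016955e+01  2.15278314e+01 -8.44549010e+00 -2.37631274e-02
 -6.01585033e+01 -8.63689319e+01]
```

View pics/s2.png

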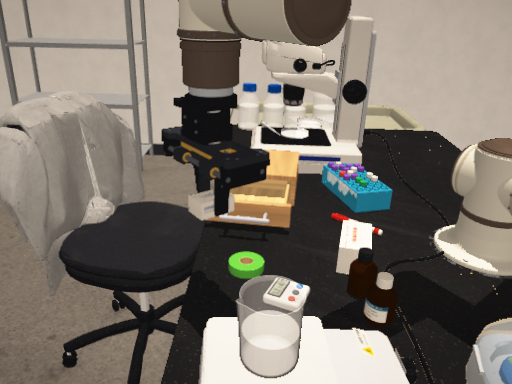

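The carton is held level in the fingers at about (205,203), 40 mm wide, and the tape and timer have not moved. Next is placing it.

Run:
```python
from h import *
x,y=.4995,-.1296; o=[180,0,-95.7]
env.goto([x,y,.17],o)
print(env.move_straight([x,y,.029],rate=.1,force_limit=5), env.read_state()["position"])
env.gripper_to(0.72); s=env.read_state(); print(s["opening"],s["force"])
env.move_straight([x,y,.2],rate=.2); 
env.goto([.49,.08,.25],[180,0,-95.7]); s=env.read_state(); print(s["clock"])
f=env.grab_frame("top");cv2.imwrite("pics/t3.png",cv2.resize(f["image"][100:260,180:430],(750,480)))
w=env.grab_frame("wrist");cv2.imwrite("pics/w3.png",w["image"])
for g in (f,w): print(env.search_frame(g,"carton_centre")[:2],env.search_frame(g,"cabinet_drawer0_handle")[:2])
```

```text
False [ 0.49998619 -0.12959687  0.02958305]
0.7174408148843051 [ 0.26894229 -0.08288247 -0.19384943]
14.275
[{'xyz': [0.4987, -0.1297, 0.0506], 'score': 0.7}] [{'xyz': [0.5089, -0.1125, 0.0234], 'score': 0.95}]
[] [{'xyz': [0.5096, -0.0581, 0.0477], 'score': 0.6}]
```

View pics/t3.png

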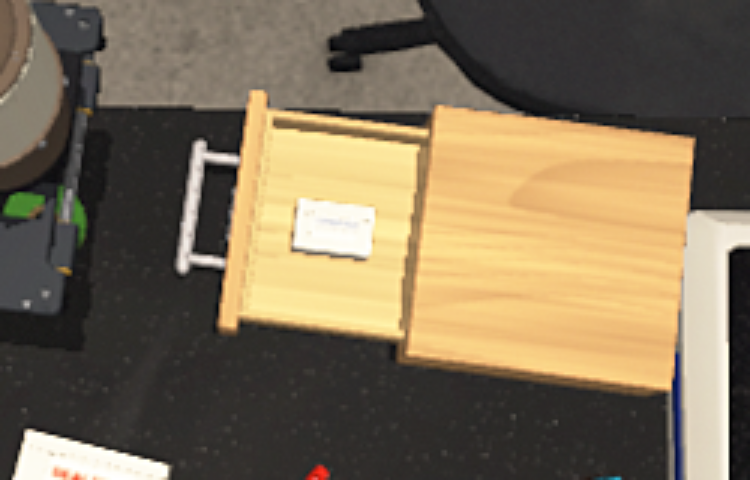

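View pics/w3.png

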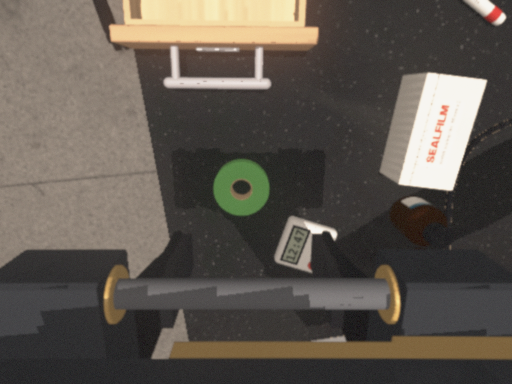

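The carton lies flat in the drawer, centred at crop pixel (333,229), aligned and well clear of the walls. The handle bar is unmoved. Now I'll push the drawer shut with closed fingers.

Run:
```python
from h import *
d=np.array([-.1,-.995,0]); b=np.array([.511,-.0145,.028]); o=[180,0,-95.7]
env.gripper_to(0)
st=b-.045*d
env.goto(st+[0,0,.12],o); env.move_straight(st,rate=.12)
hit=env.move_straight(b+d*.128,rate=.06,force_limit=12)
s=env.read_state(); print(hit,s["position"],s["force"],(s["position"]-b)@d,s["clock"])
env.dwell(.3)
env.move_straight(np.array(s["position"])-.04*d,rate=.06)
p=env.read_state()["position"]; env.move_straight([p[0],p[1],.2]); env.goto([.47,.15,.25],o)
print(env.read_state()["clock"])
f=env.grab_frame("top");cv2.imwrite("pics/t4.png",cv2.resize(f["image"][100:260,180:430],(750,480)))
```

```text
True [ 0.49954654 -0.1283753   0.0278668 ] [-0.37747725  4.82083968  1.96942384] 0.11445126815405444 19.8333
23.225
```

View pics/t4.png

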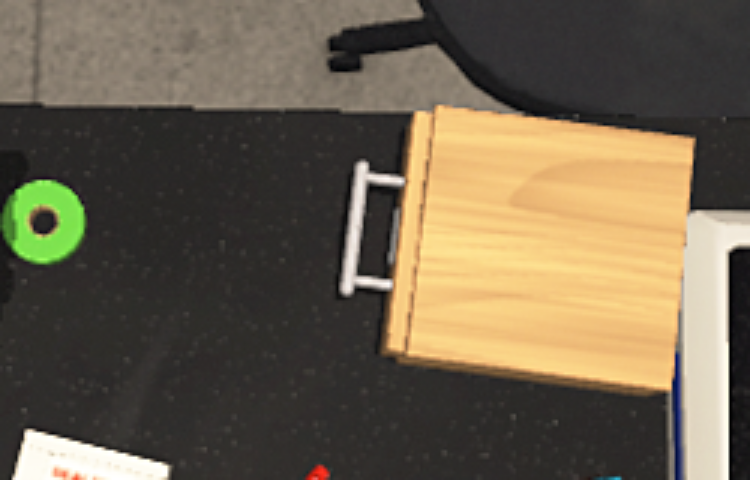

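The drawer looks shut. The front spans only about 20 px between (412,110) and (436,106), so I'll check the residual opening numerically before handing in.

Run:
```python
from h import *
f=env.grab_frame("top"); d=np.array([-.1,-.995])
q=lambda l,z:ray(f,np.array(l)/3+[180,100],z)[:,:2]
a=q([(413,112),(384,353)],.068); c=q([(436,106),(406,354)],.08); b=q([(361,165),(347,290)],.049)
print("front->cab (14 = shut)",(c.mean(0)-a.mean(0))@d,"bar travel",(b.mean(0)-[.511,-.0145])@d)
```

```text
front->cab (14 = shut) 0.01622030384662987 bar travel 0.13186153332306477
```

Both checks put the drawer within about 2 mm of shut, and the push ended on a firm stop.

```bash
python3 -c "
from h import *
print(env.close_job())"
```

```text
the job is handed in; nothing more can be done
None
```

The small carton was put flat in the drawer and the drawer pushed shut (within about 2 mm by camera); nothing else was seen to move, and the job was handed in at about 23 s with no verdict returned.

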